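Clamp the stop plate on the swing-arm stand

ROBOT

A 7-joint arm with a two-finger parallel gripper is mounted at the origin on a cart in front of the work surface, level with it; the furniture and walls round the work are solid. World frame = base frame: x ahead of the robot, y to its left, z up, the work surface at z = 0. Lengths are in m, angles in rad, forces in N, time in s.
With the tool pointing down it reaches from about 0.4 to 0.875 m from the base axis. Payload 19.3 kg.
Tool frame: the origin (TCP) lies midway between the tips of the shut fingers; the grasp point (between the pads) lies 19 mm behind it; z points along the fingers, y is the line along which they close (so a half turn about z gives the same grasp; the last joint's range is limited). The gripper opens to 85 mm and grips with 20 to 120 N. Pads are 22 mm wide; open, the fingers measure 114 mm over their backs; the gripper's body (76 mm by 85 mm) begins 54 mm behind the grasp point. The pads swing forward as they close: fully open they stand 13 mm farther back than shut.
Start: joints at [-1.285, 0.521, -0.036, 1.599, 0.021, 1.021, -0.113], TCP at [0.218, 0.586, 0.231] pointing down, gripper open.
Joint ranges: [-2.91, 2.91], [-0.3, 2.13], [-1.5, 1.42], [0.17, 2.43], [-1.26, 4.41], [0.16, 1.93], [-2.52, 2.52]. Speed limits (rad/s): [1.89, 1.89, 2.39, 2.39, 3.01, 3.01, 3.01].

INTERFACE

Orientations are given as [roll, pitch, yaw] about the fixed x, y, z axes, in that order (R = Rz(yaw) Ry(pitch) Rx(roll)).
In Python, from workcell import bot gives the robot as it stands.
- The arm moves only by the shell command python3 nudge.py 'ROWS' [FORCE]. ROWS is a JSON list of rows, 1 to 5 of them, each of 7 numbers: the finger opening in m, then dx, dy, dz in m, then a rotation vector rx, ry, rz in rad; each row is the pose to reach, as a shift and turn from the pose commanded when the command began, along the tool's axes at that moment; what a row does not reach only later rows make up. A row lasts 1/8 s, in which the tool goes at most 0.0625 m and 0.188 rad, less where a joint would pass 70% of its speed; a pose out of reach is approached as far as the arm can. The fingers move at their own pace and stop on an object; FORCE is the grip in N (left out, the last holds). Time passes only in rows, so rows that do not move let the fingers close. It prints the time, the measured TCP pose, the force, the opening and the grip force at its end.
- bot.observe(): the state, without advancing time (a new reading comes with each control period).
- bot.grab_frame(name): name is "scene" or "top"; returns the picture (420x560x3 uint8, blue, green, red); there is no depth.
- bot.calibration(name): a dict with "vfov" (degrees; the focal length in pixels is half the picture's height over the tangent of half this angle, whatever the lens; pixels are square), "cx", "cy" (the principal point, pixels), "eye" and "attitude" of the camera in the world. Camera axes: x right, y down, z forward; pixel columns grow to the right and rows downward; lengths in m; the calibration is good to about 2 mm. A picture is of the moment at which its call begins. calibration takes no time and is no camera call.
- bot.job_done(): hands the job in; it is judged then, once.
The state is a dict: "clock": time; "qpos": joint angles; "qd": joint speeds; "joint_efforts": joint torques, N m; "position": TCP position; "tool_rot": TCP orientation; "force": force on the tool from outside, world axes, zero at the start; "moment": the same for the moment, N m; "grip_width": finger opening in m; "finger_force": force on a finger pad.
Only numpy, scipy, OpenCV 4.12 (cv2) and the standard library are available. Lean on these libraries where they do the work, as an engineer would, in place of code of your own. Each camera call takes 0.05 s, during which the arm holds its last target. There are 200 camera calls.

TASK

Clamp the steel stop plate for filing: lay it flat, squarely and centred on the clamp stand's raised seat, its length along the seat's length, let go of it, then swing the clamp arm fully home over it. Turn the knob clockwise until the foot just touches the plate, then give it a quarter turn more, and let go. Leave the V-block, the star disc and the bolt where they are.

Things in the scene. Friction and masses are not known exactly. Their poses are not given: they have to be found in the camera images.
- stop_plate: Loose grey steel plate with two holes, 40 (its x) x 64 (its y) x 12 mm (z), about 0.24 kg. Origin at the centre of its underside. Starts flat on the bench, either to the left of the stand or to its right. Grasp it across the 40 mm.
- stand: Clamp stand, fixed to the bench; its place and yaw vary. Grey base 90 (x) x 170 (y) x 12 mm, a bolt head (to 18 mm height) in each corner. Origin on the bench under the seat's centre; the base reaches 50 mm to +y and 120 mm to -y of it. The post (see pivot_top) stands 95 mm to the -y side of the seat's centre.
- seat (a point): Centre of the top of the stand's raised steel seat, 30 mm above the bench. The seat block is 36 (x) x 60 mm (y) and 18 mm high above the base, so the plate overhangs it by 2 mm all round and fingers beside the plate pass the block. Axes as the stand's: y along the seat's length.
- swing_arm (a joint): Swing of the level clamp arm about the post (rad), growing clockwise seen from above. 0 to 0.2: parked, pointing about to the stand's -x (to the robot). 1.5: home at its stop, pointing to the stand's +y, foot over the seat's centre. Stays where left; about 5 N at the knob swings it (hold it by the knob). Pivot to screw 95 mm; beam 20 mm wide, at 74-90 mm height; nose 15 mm radius, 72-92 mm.
- pivot_top (a point): Point on the arm's upright pivot axis, 98 mm above the bench: top of the post (15 mm radius, flange of 22 mm radius up to 18 mm height), on which the arm's boss (19 mm radius) turns.
- knob (a joint): Turn of the knob relative to the arm (rad), growing clockwise seen from above (tightening). Starts at 1.0 to 2.3; limits -0.5 and 6.8. One turn moves knob and foot down 16 mm (2.55 mm per rad). At 0 the foot's face is 51 mm above the bench, 9 mm above a plate on the seat. Turning takes about 0.05 N m, 0.02 to 0.04 more once the foot presses. It stays where it is left.
- knob_top (a point): Centre of the top of the knob, on the screw's axis; 146 mm above the bench at knob = 0 and sinking 2.55 mm per rad. The knob is black: an upright bar 40 mm long (along this point's x axis), 14 mm thick (y) and 28 mm high on a round disc of 20 mm radius. Grasp the bar across its 14 mm from above; it comes down as it turns.
- foot (a joint): How far the spring-loaded foot is pushed up into the screw (m): 0 while the foot is free, grows by 2.55 mm per rad of knob turn after the foot has touched the plate (4 mm for a quarter turn). Its spring presses with 5 N at first touch and 2.5 N per mm more. The foot does not turn with the knob.
- foot_face (a point): Centre of the underside of the clamp's round steel foot (24 mm across) at the lower end of the screw.
- v_block: Bystander: loose grey steel block with a V groove, 50 x 40 x 36 mm, origin at the centre of its underside. Stands at the left or the right, where the plate is not.
- star_disc: Bystander: black toothed disc, 68 mm across, 9 mm thick, flat on the bench. Origin at the centre of its underside.
- bolt: Bystander: steel bolt standing on its head, 28 mm across, 62 mm high. Origin at the centre of its underside.

How it is judged:
On the way, in this order (a step that is already met when the one before it is completed fails the run):
1. the plate lies on the seat and is let go, the arm not yet home (horizontal distance between stop_plate and seat below 0.01 m and z of stop_plate in the frame of seat between -0.003 and 0.003 m and angle between the y axis of stop_plate and the y axis of seat, either way round below 0.25 rad and angle between stop_plate's own z axis and vertical below 0.06 rad and contact force between the fingers and stop_plate below 0.1 N and value of joint swing_arm below 1 rad), for 0.2 s.
2. the arm is swung home over the plate, the foot still clear of it (horizontal distance between stop_plate and seat below 0.01 m and z of stop_plate in the frame of seat between -0.003 and 0.003 m and angle between the y axis of stop_plate and the y axis of seat, either way round below 0.25 rad and angle between stop_plate's own z axis and vertical below 0.06 rad and value of joint swing_arm above 1.42 rad and value of joint foot below 0.0003 m), for 0.2 s.
3. the foot touches the plate (horizontal distance between stop_plate and seat below 0.01 m and z of stop_plate in the frame of seat between -0.003 and 0.003 m and angle between the y axis of stop_plate and the y axis of seat, either way round below 0.25 rad and angle between stop_plate's own z axis and vertical below 0.06 rad and value of joint swing_arm above 1.42 rad and value of joint foot above 0.0005 m), for 0.05 s.
At the end, for the whole second after the job is handed in: The plate lies flat and at rest on the seat (centre within 10 mm, height within 3 mm, turned less than 0.25 rad, either way round), the arm is home (over 1.42 rad) and the foot is pushed in 2.65 to 5.3 mm: a quarter turn past first touch, give or take 30 degrees (horizontal distance between stop_plate and seat below 0.01 m and z of stop_plate in the frame of seat between -0.003 and 0.003 m and angle between the y axis of stop_plate and the y axis of seat, either way round below 0.25 rad and angle between stop_plate's own z axis and vertical below 0.06 rad and value of joint swing_arm above 1.42 rad and value of joint foot between 0.00265 and 0.0053 m and linear speed of stop_plate below 0.01 m/s).
It fails at once if the V-block is moved more than 20 mm (distance of v_block from where it was at the start of the episode above 0.02 m).
It fails at once if the star disc is moved more than 20 mm (distance of star_disc from where it was at the start of the episode above 0.02 m).
It fails at once if the bolt is moved more than 20 mm (distance of bolt from where it was at the start of the episode above 0.02 m).
It also fails if it takes over 72 s, if anything falls off the work surface, if the arm or the gripper's body presses on something with over 40 N, if the wrist force passes 120 N, or if a joint passes its speed limit or range.

## Working session

There is one attempt and no reset: what is moved stays moved. The work goes in short steps, Python scripts to look and compute and a shell command to move; the robot and the scene stay as the last step left them, time stands still between calls to the robot, and variables do not carry over. Pictures are saved under pics/ and viewed, at most 10 in all, crops included, and the job is handed in when it is done.

```bash
ls; mkdir -p pics; python3 - <<'E'
from workcell import bot
import cv2
for n in("scene","top"):
    cv2.imwrite(f"pics/{n}0.png",bot.grab_frame(n)); print(n,bot.calibration(n))
print(bot.observe())
E
```

```text
nudge.py
pics
workcell.py
scene {'vfov': 48.644843439860686, 'cx': 277.56729169674105, 'cy': 207.74446914315783, 'eye': array([0.05156819, 0.30588278, 0.50726735]), 'attitude': array([-2.05222961, -0.01114514, -2.33567076])}
top {'vfov': 42.40983799628877, 'cx': 285.2116094775127, 'cy': 210.43514426277613, 'eye': array([ 0.49307877, -0.2207    ,  1.08846195]), 'attitude': array([-3.05612219, -0.00505881, -1.59884535])}
{'clock': 0.1, 'qpos': array([-1.28520494,  0.52192939, -0.03633429,  1.59987501,  0.02121766,
        1.02105864, -0.11280151]), 'qd': array([ 1.08248815e-03,  7.57340740e-06,  2.35808005e-03, -1.80769320e-03,
        1.10211097e-03, -4.08903089e-04, -3.19686580e-04]), 'joint_efforts': array([ 4.59842209e-03, -9.28471613e+01,  1.98493347e+00, -3.70539272e+01,
        1.82382023e-02,  5.31563972e-03,  5.19300306e-05]), 'position': array([0.21764953, 0.58561533, 0.23082601]), 'tool_rot': array([-3.14071048e+00,  6.94470211e-05,  2.78580262e+00]), 'force': array([-0.30379756,  0.94328767,  1.2548094 ]), 'moment': array([0.00255551, 0.01825638, 0.01633694]), 'finger_force': 0.0, 'grip_width': 0.08543062783002296}
```

View pics/top0.png

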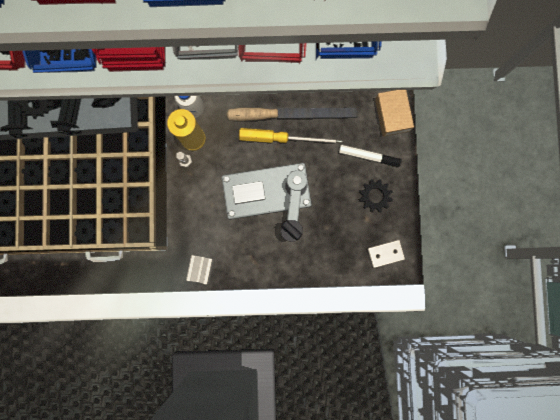

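View pics/scene0.png

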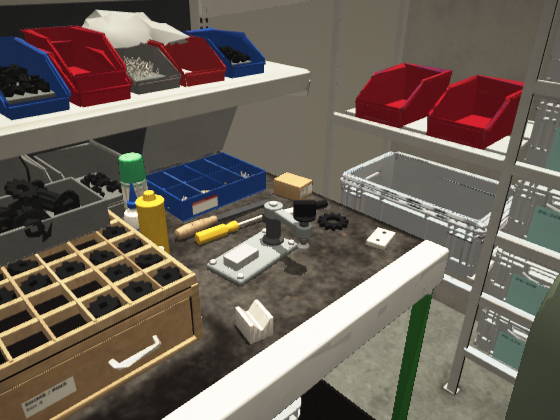

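Top view: seat near (248,192), post near (297,180), knob near (291,231), plate (386,253), V-block (199,269), star (376,195), bolt (183,158). I'll enlarge the stand and plate area.

```bash
cat > h.py <<'E'
import numpy as np, cv2
from scipy.spatial.transform import Rotation as R
from workcell import bot
def cam(n):
    c=bot.calibration(n); f=210/np.tan(np.radians(c['vfov']/2))
    return c,f,R.from_euler('xyz',c['attitude']).as_matrix()
def back(n,uv,z):
    c,f,M=cam(n); d=M@np.array([(uv[0]-c['cx'])/f,(uv[1]-c['cy'])/f,1])
    return c['eye']+d*(z-c['eye'][2])/d[2]
def proj(n,p):
    c,f,M=cam(n); q=M.T@(np.array(p)-c['eye']); return np.array([c['cx'],c['cy']])+f*q[:2]/q[2]
def crop(n,x0,y0,w,h,s,name):
    im=bot.grab_frame(n); cv2.imwrite(name,cv2.resize(im[y0:y0+h,x0:x0+w],None,fx=s,fy=s,interpolation=cv2.INTER_CUBIC))
def rel(p,yaw):
    """shift in current tool axes and rotvec to reach tool at p pointing down with yaw (Rz(yaw)Rx(pi))"""
    s=bot.observe(); T=R.from_euler('xyz',s['tool_rot']); G=R.from_euler('xyz',[np.pi,0,yaw])
    print('shift',np.round(T.inv().apply(np.array(p)-s['position']),4),'rot',np.round((T.inv()*G).as_rotvec(),4),'t',s['clock'])
E
python3 - <<'E'
from h import *
crop("top",210,150,200,130,4,"pics/c1.png")
print(back("top",(386,253),.012),back("top",(248,192),.03),back("top",(297,180),.098),back("top",(291,231),.14))
E
```

```text
[ 0.49484914 -0.42630047  0.012     ] [ 0.62199836 -0.15642105  0.03      ] [ 0.63352474 -0.25141958  0.098     ] [ 0.53772631 -0.23690445  0.14      ]
```

View pics/c1.png

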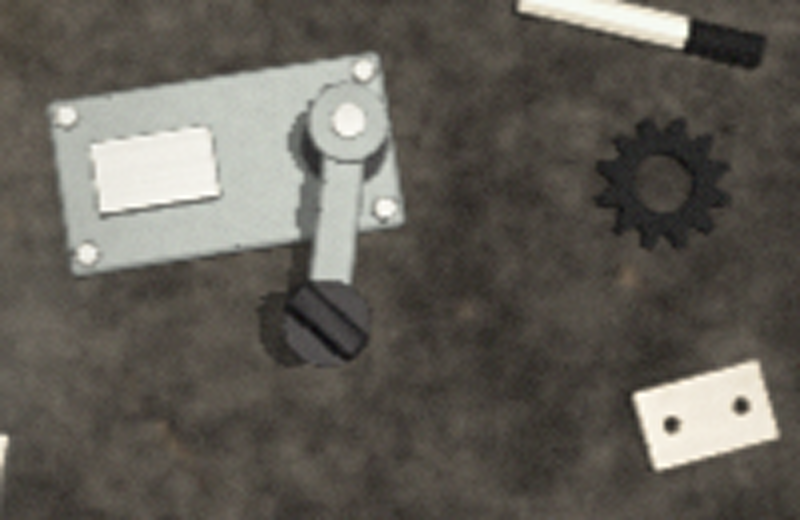

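```bash
python3 - <<'E'
from h import *
P=lambda u,v:(210+(u+.5)/4-.5,150+(v+.5)/4-.5)
def quad(L,z):
    q=np.array([back("top",P(*a),z)[:2] for a in L]); print('c',q.mean(0),'edges',np.linalg.norm(np.roll(q,-1,0)-q,axis=1)); 
    l=(q[0]+q[3]-q[1]-q[2])/2; print('long yaw',np.arctan2(l[1],l[0]))
quad([(90,143),(208,127),(219,195),(102,214)],.03)
quad([(633,395),(757,360),(778,437),(655,470)],.012)
quad([(49,103),(375,53),(404,224),(76,275)],.012)
pv=back("top",P(349,119),.098)[:2]
kn=back("top",P(327,322),.14)[:2]
print('pivot',pv,'knob',kn,np.linalg.norm(pv-kn))
a=back("top",P(303,293),.14);b=back("top",P(357,342),.14);print('bar',a,b,np.arctan2(*(b-a)[[1,0]]))
E
```

```text
c [ 0.62188305 -0.1570435 ] edges [0.05860563 0.03414744 0.05817336 0.0356647 ]
long yaw 1.6922927858357855
c [ 0.49389128 -0.42639968] edges [0.06432297 0.03935987 0.06338022 0.0384731 ]
long yaw 1.8092942802204
c [ 0.62625243 -0.19174655] edges [0.16556827 0.08753411 0.16551967 0.0876359 ]
long yaw 1.697699650754906
pivot [ 0.63469403 -0.25122369] knob [ 0.5392422  -0.23760619] 0.09641830388202648
bar [ 0.55226221 -0.2274474   0.14      ] [ 0.53011534 -0.25048841  0.14      ] -2.3364100902931404
```

```bash
python3 - <<'E'
from h import *
for v in (285,292,308): print(back("top",(388,v),0))
rel((.5,.15,.25),2.786); rel((.494,-.4265,.15),2.786)
E
```

```text
[ 0.43111182 -0.42978846  0.        ]
[ 0.41727451 -0.42917542  0.        ]
[ 0.38575988 -0.42777922  0.        ]
shift [-0.4164 -0.31   -0.0188] rot [-0.0008  0.0001 -0.0003] t 0.15
shift [-0.6116 -0.8523  0.0816] rot [-0.0008  0.0001 -0.0003] t 0.15
```

```bash
N="python3 nudge.py"
$N '[[0.085,-0.05,-0.037,-0.004,0,0,0],[0.085,-0.1,-0.074,-0.008,0,0,0],[0.085,-0.15,-0.112,-0.012,0,0,0],[0.085,-0.2,-0.149,-0.015,0,0,0],[0.085,-0.25,-0.186,-0.019,0,0,0]]'
$N '[[0.085,-0.05,-0.037,0,0,0,0],[0.085,-0.1,-0.074,0,0,0,0],[0.085,-0.15,-0.112,0,0,0,0],[0.085,-0.166,-0.124,0,0,0,0],[0.085,-0.166,-0.124,0,0,0,0]]'
python3 - <<'E'
from h import *
print(bot.observe()['qpos']); rel((.494,-.4265,.15),1.809)
E
```

```text
clock: 0.78
position: [0.388, 0.3225, 0.2504]
tool_rot: [3.142, 0.0, 2.786]
force: [2.0, -0.0, -0.3]
grip_width: 0.0848
finger_force: 0.0
clock: 1.4
position: [0.5002, 0.1489, 0.2501]
tool_rot: [-3.141, -0.0, 2.783]
force: [-0.3, 1.0, -0.1]
grip_width: 0.0854
finger_force: 0.0
[-0.49618167  0.33771143  0.11966008  1.85339998 -0.04808619  0.95362149
  0.85667977]
shift [-0.1962 -0.5408  0.1004] rot [-5.000e-04  2.000e-04  9.738e-01] t 1.4
```

```bash
N="python3 nudge.py"
$N '[[0.085,-0.02,-0.054,0,0,0,0.15],[0.085,-0.039,-0.108,0,0,0,0.3],[0.085,-0.059,-0.162,0,0,0,0.45],[0.085,-0.078,-0.216,0,0,0,0.6],[0.085,-0.098,-0.27,0,0,0,0.75]]'
python3 - <<'E'
from h import *
rel((.494,-.4265,.10),1.809)
E
```

```text
clock: 2.02
position: [0.4974, -0.1371, 0.2504]
tool_rot: [3.141, -0.0, 2.033]
force: [1.0, -0.0, 0.5]
grip_width: 0.0847
finger_force: 0.0
shift [-0.2576 -0.1321  0.1502] rot [ 0.0005 -0.0004  0.2239] t 2.025
```

```bash
N="python3 nudge.py"
$N '[[0.07,-0.052,-0.026,0,0,0,0.11],[0.07,-0.103,-0.053,0,0,0,0.224],[0.07,-0.155,-0.079,0,0,0,0.224],[0.07,-0.206,-0.106,0.03,0,0,0.224],[0.07,-0.258,-0.132,0.06,0,0,0.224]]'
$N '[[0.06,0,0,0.05,0,0,0],[0.06,0,0,0.09,0,0,0],[0.06,0,0,0.09,0,0,0]]'
python3 - <<'E'
from h import *
rel((.494,-.4265,.002),1.809)
crop("top",310,180,150,110,5,"pics/c2.png")
E
```

```text
clock: 2.65
position: [0.4962, -0.422, 0.1919]
tool_rot: [3.141, -0.001, 1.814]
force: [1.8, 0.3, -0.1]
grip_width: 0.0697
finger_force: 0.0
clock: 3.02
position: [0.4947, -0.4195, 0.1002]
tool_rot: [-3.139, -0.004, 1.813]
force: [-0.1, 0.4, 1.1]
grip_width: 0.0599
finger_force: 0.0
shift [-0.007  -0.002   0.0982] rot [-0.0029 -0.0043  0.0039] t 3.025
```

View pics/c2.png

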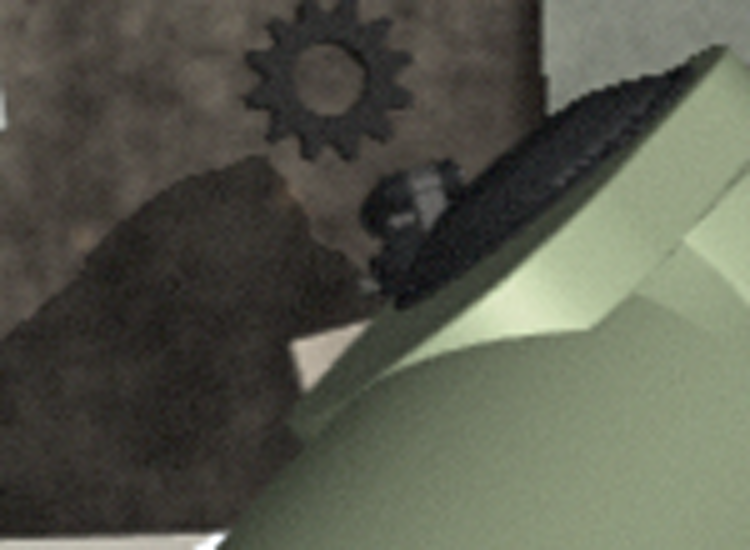

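The arm hides most of the plate (only its corner shows near (300,350)), so I go by my measurement and descend.

```bash
N="python3 nudge.py"
$N '[[0.06,-0.006,-0.002,0.04,0,0,0],[0.06,-0.006,-0.002,0.08,0,0,0],[0.06,-0.006,-0.002,0.08,0,0,0]]'
python3 - <<'E'
from h import *
rel((.494,-.4265,.002),1.809)
E
```

```text
clock: 3.45
position: [0.4947, -0.4272, 0.0227]
tool_rot: [-3.141, -0.002, 1.812]
force: [-0.7, -0.3, 0.0]
grip_width: 0.0602
finger_force: 0.0
shift [ 0.0008 -0.0005  0.0207] rot [-0.0009 -0.0016  0.0034] t 3.45
```

```bash
N="python3 nudge.py"
$N '[[0.06,0,0,0.012,0,0,0],[0.06,0,0,0.02,0,0,0],[0.06,0,0,0.02,0,0,0]]'
$N '[[0.03,0,0,0,0,0,0],[0.03,0,0,0,0,0,0],[0.03,0,0,0,0,0,0],[0.03,0,0,0,0,0,0]]' 60
python3 - <<'E'
from h import *
rel((.494,-.4265,.002),1.809)
crop("scene",330,200,120,80,5,"pics/c3.png")
E
```

```text
clock: 3.82
position: [0.4948, -0.428, 0.003]
tool_rot: [3.141, 0.0, 1.812]
force: [-1.3, 0.9, -0.7]
grip_width: 0.0601
finger_force: 0.0
clock: 4.32
position: [0.4949, -0.4283, 0.0037]
tool_rot: [3.141, 0.0, 1.812]
force: [-2.0, 2.4, 8.7]
grip_width: 0.0381
finger_force: 60.3
shift [ 0.002  -0.0004  0.0017] rot [0.0006 0.0005 0.0027] t 4.325
```

```bash
N="python3 nudge.py"
$N '[[0.03,0,0,-0.02,0,0,0],[0.03,0,0,-0.07,0,0,0],[0.03,0,0,-0.13,0,0,0],[0.03,0,0,-0.19,0,0,0],[0.03,0,0,-0.2,0,0,0]]'
python3 - <<'E'
from h import *
rel((.6218,-.157,.20),1.697)
crop("scene",330,100,130,100,6,"pics/c3.png")
E
```

```text
clock: 5.0
position: [0.4956, -0.4294, 0.2085]
tool_rot: [3.137, 0.005, 1.811]
force: [0.8, 0.2, -3.0]
grip_width: 0.0379
finger_force: 61.2
shift [0.2346 0.1874 0.0081] rot [0.0049 0.005  0.1143] t 5.0
```

View pics/c3.png

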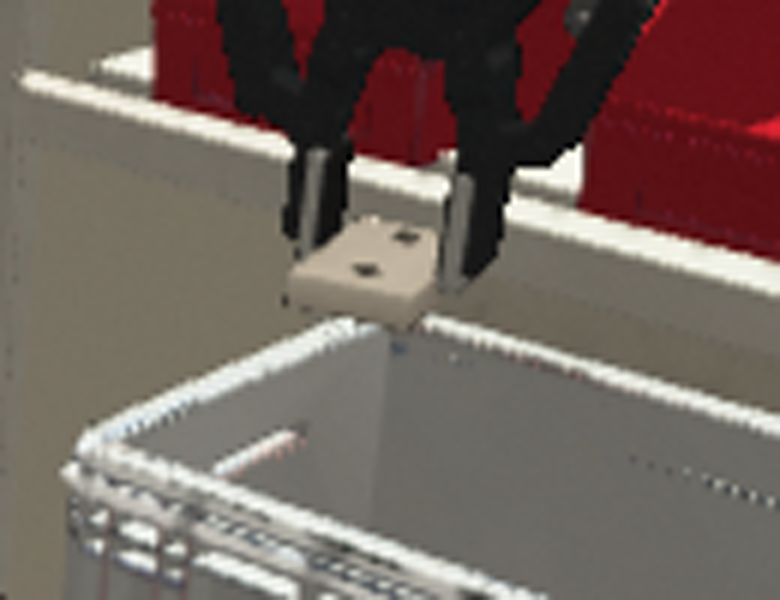

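The plate is gripped level between the fingers (crop (365,265)). Carry it over the seat.

```bash
N="python3 nudge.py"
$N '[[0.03,0.04,0.032,0,0,0,0],[0.03,0.085,0.068,0,0,0,0.03],[0.03,0.13,0.104,0,0,0,0.06],[0.03,0.175,0.14,0,0,0,0.09],[0.03,0.21,0.167,0,0,0,0.114]]'
$N '[[0.03,0.02,0.02,0,0,0,0],[0.03,0.02,0.02,0,0,0,0],[0.03,0.02,0.02,0,0,0,0]]'
python3 - <<'E'
from h import *
rel((.622,-.159,.035),1.697)
E
```

```text
clock: 5.68
position: [0.607, -0.1814, 0.2018]
tool_rot: [-3.14, -0.001, 1.698]
force: [0.6, -0.7, -2.0]
grip_width: 0.0377
finger_force: 61.2
clock: 6.05
position: [0.6232, -0.1626, 0.2022]
tool_rot: [-3.14, 0.0, 1.697]
force: [0.4, -1.2, -1.6]
grip_width: 0.0379
finger_force: 61.2
shift [ 0.0037 -0.0005  0.1672] rot [-0.0014  0.0001  0.0001] t 6.05
```

```bash
N="python3 nudge.py"
$N '[[0.03,0.0035,0,0.04,0,0,0],[0.03,0.0035,0,0.09,0,0,0],[0.03,0.0035,0,0.13,0,0,0],[0.03,0.0035,0,0.145,0,0,0],[0.03,0.0035,0,0.145,0,0,0]]'
python3 - <<'E'
from h import *
rel((.622,-.159,.035),1.697)
crop("scene",190,180,130,100,6,"pics/c4.png")
E
```

```text
clock: 6.68
position: [0.6231, -0.1593, 0.0578]
tool_rot: [-3.141, 0.0, 1.697]
force: [0.3, 1.1, -1.0]
grip_width: 0.0376
finger_force: 61.1
shift [ 0.0004 -0.0011  0.0228] rot [-0.0009  0.0001 -0.0003] t 6.675
```

View pics/c4.png

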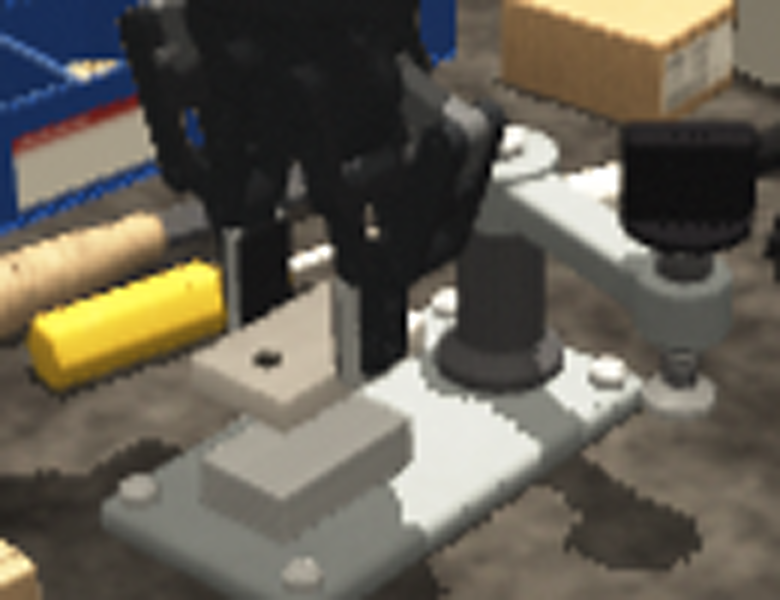

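The plate (crop (285,360)) hovers above the seat (305,450), aligned with it. Lower it, then release.

```bash
N="python3 nudge.py"
$N '[[0.03,0,-0.001,0.012,0,0,0],[0.03,0,-0.001,0.02,0,0,0],[0.03,0,-0.001,0.023,0,0,0],[0.03,0,-0.001,0.0235,0,0,0]]'
python3 - <<'E'
from h import *
rel((.622,-.159,.034),1.697); print(bot.observe()['force'])
E
```

```text
clock: 7.22
position: [0.6226, -0.1586, 0.0342]
tool_rot: [-3.141, -0.0, 1.698]
force: [-0.5, 0.3, -2.1]
grip_width: 0.0384
finger_force: 61.2
shift [-0.0003 -0.0006  0.0002] rot [-0.0002 -0.      0.0008] t 7.225
[-0.49898617  0.32514105 -2.07657828]
```

Not quite in contact yet; one more small step, then open.

```bash
N="python3 nudge.py"
$N '[[0.03,0,0,0.001,0,0,0],[0.03,0,0,0.001,0,0,0]]'
$N '[[0.06,0,0,0,0,0,0],[0.06,0,0,0,0,0,0],[0.06,0,0,0,0,0,0]]'
$N '[[0.06,0,0,-0.03,0,0,0],[0.06,0,0,-0.09,0,0,0],[0.06,0,0,-0.14,0,0,0],[0.06,0,0,-0.19,0,0,0],[0.06,0,0,-0.2,0,0,0]]'
$N '[[0.06,-0.05,-0.02,0,0,0,0.18],[0.06,-0.09,-0.06,0,0,0,0.36],[0.06,-0.09,-0.1,0,0,0,0.54],[0.06,-0.09,-0.13,0,0,0,0.72],[0.06,-0.09,-0.16,0,0,0,0.85]]'
python3 - <<'E'
from h import *
im=bot.grab_frame("top"); cv2.imwrite("pics/t5.png",im)
crop("top",210,140,120,110,6,"pics/c5.png")
rel((.539,-.2375,.2),.805)
E
```

```text
clock: 7.48
position: [0.6227, -0.1587, 0.0338]
tool_rot: [3.141, 0.0, 1.698]
force: [-1.7, 0.4, 3.7]
grip_width: 0.0381
finger_force: 61.8
clock: 7.85
position: [0.6226, -0.1586, 0.0333]
tool_rot: [3.142, 0.0, 1.698]
force: [-0.0, 0.6, 0.6]
grip_width: 0.0602
finger_force: 0.0
clock: 8.48
position: [0.6237, -0.1591, 0.2367]
tool_rot: [3.137, 0.001, 1.698]
force: [-0.6, 0.4, -0.8]
grip_width: 0.06
finger_force: 0.0
clock: 9.1
position: [0.474, -0.2682, 0.2327]
tool_rot: [-3.141, 0.0, 0.842]
force: [-0.0, 0.2, 0.9]
grip_width: 0.0602
finger_force: 0.0
shift [0.0676 0.0288 0.0329] rot [-0.0014  0.0006  0.0365] t 9.2
```

View pics/c5.png

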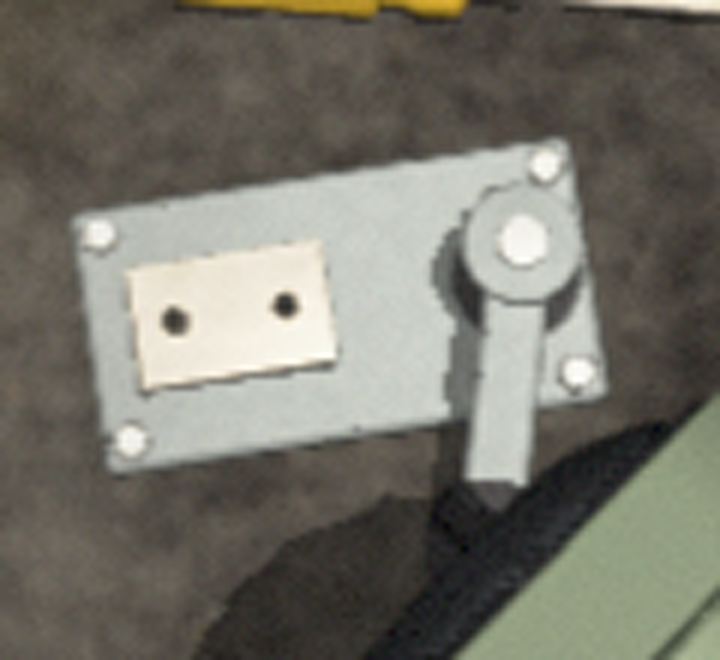

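```bash
python3 - <<'E'
from h import *
print(back("top",(210+233/6-.42,140+315.5/6-.42),.042))
for z in(.138,.140,.142,.144): print(z,proj("scene",(.539,-.2375,z)))
for z in(.04,.045,.05): print(z,proj("scene",(.539,-.2375,z)))
E
```

```text
[ 0.62019495 -0.15794622  0.042     ]
0.138 [306.24527786 202.47686769]
0.14 [306.29054111 201.46103904]
0.142 [306.33590728 200.44290077]
0.144 [306.38137671 199.42244501]
0.04 [304.14653657 249.57824177]
0.045 [304.24825062 247.29550611]
0.05 [304.35051409 245.00044004]
```

```bash
N="python3 nudge.py"
$N '[[0.05,0.03,0.014,0,0,0,0.037],[0.05,0.067,0.029,0,0,0,0.037],[0.05,0.067,0.029,0.03,0,0,0.037],[0.05,0.067,0.029,0.05,0,0,0.037],[0.05,0.067,0.029,0.05,0,0,0.037]]'
python3 - <<'E'
from h import *
rel((.5395,-.2378,.117),.805)
E
```

```text
clock: 9.82
position: [0.5409, -0.2366, 0.1818]
tool_rot: [-3.139, 0.001, 0.812]
force: [-0.9, -1.9, 1.2]
grip_width: 0.0498
finger_force: 0.0
shift [-0.0017 -0.      0.0648] rot [-0.0024  0.0015  0.0068] t 9.825
```

```bash
N="python3 nudge.py"
$N '[[0.05,-0.001,0,0.03,0,0,0.005],[0.05,-0.001,0,0.055,0,0,0.005],[0.05,-0.001,0,0.065,0,0,0.005],[0.05,-0.001,0,0.065,0,0,0.005]]'
$N '[[0.0,0,0,0,0,0,0],[0.0,0,0,0,0,0,0],[0.0,0,0,0,0,0,0],[0,0,0,0,0,0,0]]' 40
python3 - <<'E'
from h import *
print(bot.observe()); 
E
```

```text
clock: 10.32
position: [0.5408, -0.238, 0.1186]
tool_rot: [-3.142, 0.0, 0.806]
force: [-0.5, 0.8, -0.4]
grip_width: 0.0501
finger_force: 0.0
clock: 10.82
position: [0.5411, -0.2381, 0.1191]
tool_rot: [3.14, -0.001, 0.806]
force: [-1.0, -0.5, 8.3]
grip_width: 0.0137
finger_force: 42.1
{'clock': 10.825, 'qpos': array([-0.10453823,  0.70754817,  0.6316057 ,  1.81062176, -0.5598483 ,
        0.8079181 ,  0.04596069]), 'qd': array([ 1.75206588e-03, -7.42376966e-04,  1.04624280e-03,  1.20451565e-03,
        7.98451967e-04, -3.33298059e-05, -3.19808287e-04]), 'joint_efforts': array([-5.77993656e-02, -8.53267479e+01,  1.77605510e+01, -2.46657622e+01,
       -1.60242483e-02,  1.98922941e-02, -2.45727313e-02]), 'position': array([ 0.54114767, -0.23810058,  0.11906538]), 'tool_rot': array([ 3.14028647e+00, -6.16249072e-04,  8.05787028e-01]), 'force': array([-0.97952513, -0.48878678,  8.34464209]), 'moment': array([-0.0148223 ,  0.02902928,  0.02936447]), 'finger_force': 42.11408078670502, 'grip_width': 0.013720547700934081}
```

```bash
cat >> h.py <<'E'
def swing(das):
    s=bot.observe(); T=R.from_euler('xyz',s['tool_rot']); pv=np.array([.6339,-.2513,0]); p=s['position'].copy(); d=p-pv; d[2]=0
    print('theta',np.arctan2(d[1],d[0]),'r',np.hypot(*d[:2]))
    for a in das: print(a,np.round(T.inv().apply(R.from_euler('z',-a).apply(d)-d),4))
E
python3 -c "
from h import *
swing([.13,.26,.39,.52,.65])"
```

```text
theta 3.0002336118546604 r 0.09368681378909349
0.13 [ 0.0103 -0.0065 -0.    ]
0.26 [ 0.0214 -0.0115 -0.    ]
0.39 [ 0.033  -0.0151  0.    ]
0.52 [ 0.045  -0.0171  0.    ]
0.65 [ 0.0572 -0.0176  0.    ]
```

```bash
N="python3 nudge.py"
$N '[[0,0.0103,-0.0065,0,0,0,0.13],[0,0.0214,-0.0115,0,0,0,0.26],[0,0.033,-0.0151,0,0,0,0.39],[0,0.045,-0.0171,0,0,0,0.52],[0,0.0572,-0.0176,0,0,0,0.65]]'
$N '[[0,0,0,0,0,0,0],[0,0,0,0,0,0,0]]'
python3 -c "
from h import *
swing([.13,.26,.39,.52,.65,.68]);print(bot.observe()['moment'])"
```

```text
clock: 11.45
position: [0.5669, -0.1847, 0.119]
tool_rot: [3.141, 0.001, 0.151]
force: [-7.9, -2.2, 10.4]
grip_width: 0.0132
finger_force: 42.6
clock: 11.7
position: [0.568, -0.1836, 0.119]
tool_rot: [-3.141, -0.001, 0.157]
force: [-1.6, 5.5, 10.4]
grip_width: 0.0131
finger_force: 42.7
theta 2.342137705273792 r 0.09447592721819405
0.13 [ 0.0105 -0.0064  0.    ]
0.26 [ 0.0217 -0.0114  0.    ]
0.39 [ 0.0334 -0.0149  0.    ]
0.52 [ 0.0456 -0.0169  0.0001]
0.65 [ 0.0578 -0.0172  0.0001]
0.68 [ 0.0606 -0.0171  0.0001]
[ 1.15673081  0.29902407 -0.08462394]
```

```bash
N="python3 nudge.py"
$N '[[0,0.0105,-0.0064,0,0,0,0.13],[0,0.0217,-0.0114,0,0,0,0.26],[0,0.0334,-0.0149,0,0,0,0.39],[0,0.0456,-0.0169,0,0,0,0.52],[0,0.0565,-0.0172,0,0,0,0.635]]'
$N '[[0,0,0,0,0,0,0],[0,0,0,0,0,0,0]]'
python3 -c "
from h import *
swing([.02,.04]);print(bot.observe()['moment'])"
```

```text
clock: 12.32
position: [0.6205, -0.1569, 0.1189]
tool_rot: [-3.14, 0.003, -0.482]
force: [-10.2, 10.9, 16.3]
grip_width: 0.0131
finger_force: 43.4
clock: 12.58
position: [0.6216, -0.1567, 0.1191]
tool_rot: [-3.139, 0.0, -0.478]
force: [-0.1, 10.9, 12.2]
grip_width: 0.0131
finger_force: 42.8
theta 1.7002058397974071 r 0.09539372211640273
0.02 [ 0.0016 -0.0011  0.    ]
0.04 [ 0.0032 -0.0021  0.    ]
[ 2.34562774  0.09968907 -0.08320589]
```

```bash
N="python3 nudge.py"
$N '[[0,0.0016,-0.0011,0,0,0,0.02],[0,0.0032,-0.0021,0,0,0,0.04],[0,0.0032,-0.0021,0,0,0,0.04]]'
python3 -c "
from h import *
swing([.02,.04]);print(bot.observe()['force'],bot.observe()['moment'])"
```

```text
clock: 12.95
position: [0.6238, -0.1564, 0.1188]
tool_rot: [-3.139, 0.003, -0.519]
force: [-11.0, 12.5, 17.0]
grip_width: 0.0129
finger_force: 43.5
theta 1.6766732585107085 r 0.09539067421247938
0.02 [ 0.0016 -0.0011 -0.    ]
0.04 [ 0.0031 -0.0022 -0.    ]
[-10.99454806  12.5258003   16.9569692 ] [ 2.54859645  2.48371217 -0.09213661]
```

```bash
N="python3 nudge.py"
$N '[[0.05,-0.001,0,0,0,0,0],[0.05,-0.001,0,0,0,0,0],[0.05,-0.001,0,0,0,0,0]]'
$N '[[0.05,0,0,-0.04,0,0,0],[0.05,0,0,-0.07,0,0,0],[0.05,0,0,-0.07,0,0,-0.18],[0.05,0,0,-0.07,0,0,-0.36],[0.05,0,0,-0.07,0,0,-0.54]]'
$N '[[0.05,0,0,0,0,0,-0.18],[0.05,0,0,0,0,0,-0.36],[0.05,0,0,0,0,0,-0.54],[0.05,0,0,0,0,0,-0.72],[0.05,0,0,0,0,0,-0.9]]'
$N '[[0.05,0,0,0,0,0,-0.18],[0.05,0,0,0,0,0,-0.36],[0.05,0,0,0,0,0,-0.54],[0.05,0,0,0,0,0,-0.72],[0.05,0,0,0,0,0,-0.9]]'
python3 - <<'E'
from h import *
rel((.622,-.157,.118),2.62)
crop("top",210,140,120,110,6,"pics/c6.png")
E
```

```text
clock: 13.32
position: [0.6237, -0.1578, 0.1183]
tool_rot: [3.141, -0.0, -0.519]
force: [0.8, 0.0, -0.4]
grip_width: 0.0497
finger_force: 0.0
clock: 13.95
position: [0.6237, -0.1578, 0.1883]
tool_rot: [3.141, -0.0, 0.027]
force: [0.0, -0.2, -0.9]
grip_width: 0.05
finger_force: 0.0
clock: 14.58
position: [0.6236, -0.1579, 0.1883]
tool_rot: [3.141, 0.0, 0.927]
force: [0.2, -0.2, 0.3]
grip_width: 0.0503
finger_force: 0.0
clock: 15.2
position: [0.6236, -0.158, 0.1883]
tool_rot: [-3.142, 0.0, 1.826]
force: [0.1, 0.4, 0.2]
grip_width: 0.0499
finger_force: 0.0
shift [ 0.0014 -0.0013  0.0703] rot [-2.000e-04  2.000e-04 -7.936e-01] t 15.2
```

View pics/c6.png

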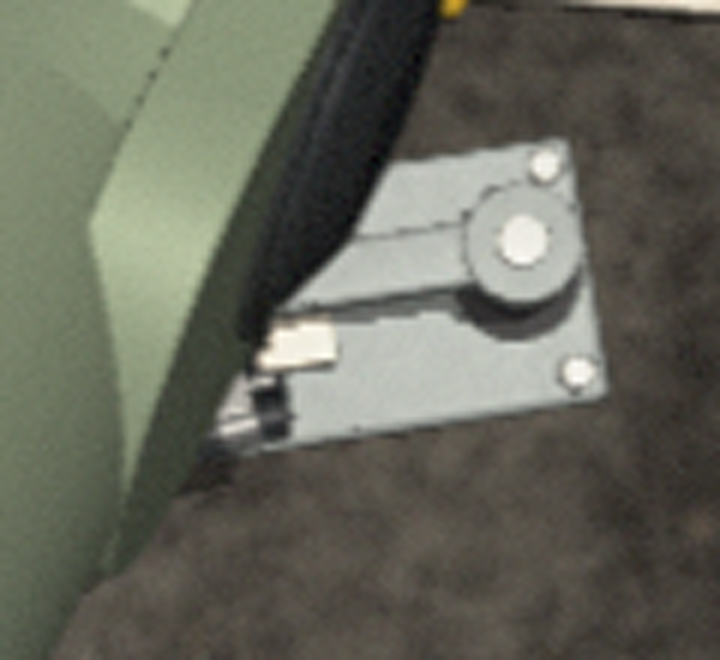

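The beam (crop (345,270)) lies parallel to the base edges, and the plate's corner is still at (337,362). So the arm is home and the plate undisturbed. Regrasp half a turn round.

```bash
N="python3 nudge.py"
$N '[[0.05,0.001,-0.001,0,0,0,-0.18],[0.05,0.001,-0.001,0,0,0,-0.36],[0.05,0.001,-0.001,0,0,0,-0.54],[0.05,0.001,-0.001,0,0,0,-0.72],[0.05,0.001,-0.001,0,0,0,-0.795]]'
$N '[[0.05,0,0,0.03,0,0,0],[0.05,0,0,0.06,0,0,0],[0.05,0,0,0.07,0,0,0],[0.05,0,0,0.07,0,0,0]]'
$N '[[0,0,0,0,0,0,0],[0,0,0,0,0,0,0],[0,0,0,0,0,0,0],[0,0,0,0,0,0,0]]' 40
python3 - <<'E'
from h import *
o=bot.observe();print(o['qpos'][6],o['moment'],o['position'],o['tool_rot'])
E
```

```text
clock: 15.88
position: [0.6223, -0.1573, 0.1882]
tool_rot: [-3.142, -0.0, 2.616]
force: [0.8, -0.5, -0.5]
grip_width: 0.0499
finger_force: 0.0
clock: 16.38
position: [0.6223, -0.1572, 0.1182]
tool_rot: [-3.141, -0.001, 2.614]
force: [0.2, -1.1, 1.3]
grip_width: 0.0498
finger_force: 0.0
clock: 16.88
position: [0.6232, -0.1564, 0.1194]
tool_rot: [3.14, 0.001, 2.616]
force: [-0.6, 3.6, 7.4]
grip_width: 0.013
finger_force: 41.5
1.351638926865644 [ 0.69589439  0.10972642 -0.06501429] [ 0.62316532 -0.15639328  0.11941056] [3.14025215e+00 1.21779200e-03 2.61614367e+00]
```

```bash
N="python3 nudge.py"; M='from h import *;o=bot.observe();print("MZ",o["moment"],"yaw",o["tool_rot"][2],o["force"])'
$N '[[0,0,0,0.0004,0,0,0.15],[0,0,0,0.0008,0,0,0.3],[0,0,0,0.0012,0,0,0.45],[0,0,0,0.0015,0,0,0.6]]' |grep pos; python3 -c "$M"
$N '[[0,0,0,0.0004,0,0,0.15],[0,0,0,0.0008,0,0,0.3],[0,0,0,0.0012,0,0,0.45]]'|grep pos; python3 -c "$M"
$N '[[0,0,0,0.0003,0,0,0.1],[0,0,0,0.0005,0,0,0.2]]'|grep pos; python3 -c "$M"
$N '[[0,0,0,0.0003,0,0,0.1],[0,0,0,0.0005,0,0,0.2]]'|grep pos; python3 -c "$M"
$N '[[0,0,0,0.0003,0,0,0.1],[0,0,0,0.0005,0,0,0.2]]'|grep pos; python3 -c "$M"
```

```text
position: [0.6233, -0.1562, 0.1179]
MZ [0.81155179 0.02728726 0.06750467] yaw 2.011414862042931 [0.70821804 4.70548066 5.51621398]
position: [0.6234, -0.1561, 0.1167]
MZ [0.82533973 0.09955081 0.02226876] yaw 1.5615734034460265 [0.91696983 4.82229963 5.18888677]
position: [0.6235, -0.1561, 0.1162]
MZ [ 0.85941286 -0.13278267  0.08038658] yaw 1.3632588818671354 [1.7824141  4.92035868 5.89054618]
position: [0.6235, -0.1562, 0.1158]
MZ [ 0.8850433  -0.08694268  0.03910656] yaw 1.163178219078791 [2.15149061 4.74052139 7.43986802]
position: [0.6236, -0.1562, 0.1153]
MZ [ 0.87275131 -0.14470254  0.07714139] yaw 0.9632913230212266 [1.79257196 3.92204773 6.79571222]
```

```bash
N="python3 nudge.py"; M='from h import *;o=bot.observe();print("MZ",o["moment"][2],"yaw",o["tool_rot"][2],o["position"][2])'
$N '[[0,0,0,0.0003,0,0,0.12]]' >/dev/null; python3 -c "$M"
$N '[[0,0,0,0.0003,0,0,0.12]]' >/dev/null; python3 -c "$M"
$N '[[0,0,0,0.0003,0,0,0.12]]' >/dev/null; python3 -c "$M"
$N '[[0,0,0,0.0003,0,0,0.12]]' >/dev/null; python3 -c "$M"
$N '[[0,0,0,0.0003,0,0,0.12]]' >/dev/null; python3 -c "$M"
$N '[[0,0,0,0.0003,0,0,0.12]]' >/dev/null; python3 -c "$M"
python3 - <<'E'
from h import *
crop("scene",210,170,100,80,8,"pics/c7.png")
E
```

```text
MZ 0.0759801212848216 yaw 0.8429936325284517 0.11500587138041823
MZ 0.058833049051330084 yaw 0.7226481704222616 0.11469214178235715
MZ 0.044289917520393726 yaw 0.6026456015962687 0.11441000259232054
MZ 0.08857929864555611 yaw 0.4826406810139845 0.11410680833162268
MZ 0.02132525432248205 yaw 0.36268074485869706 0.11379929204558589
MZ 0.10551864408424524 yaw 0.24262586594085667 0.11351676498820927
```

View pics/c7.png

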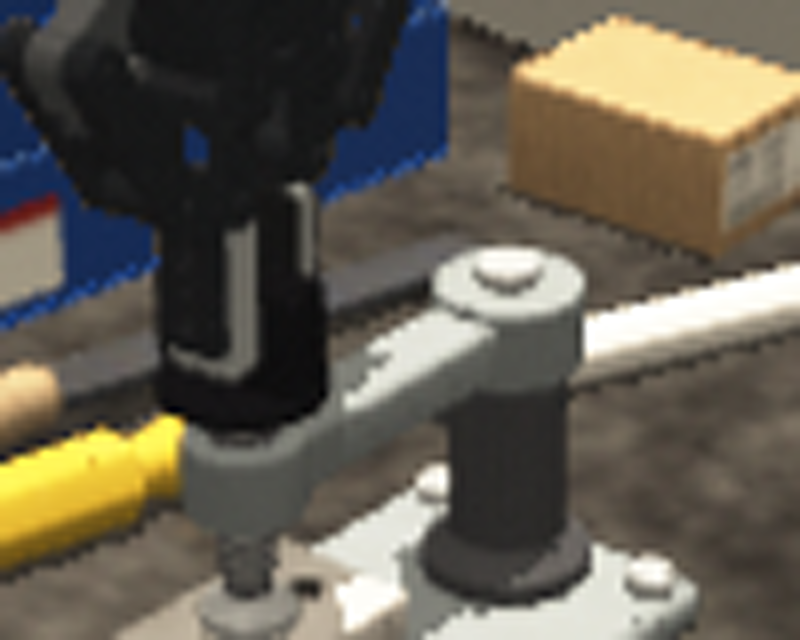

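The foot (crop (245,605)) is on the plate. Give it the remaining 0.52 rad, release, retreat and check.

```bash
N="python3 nudge.py"
$N '[[0,0,0,0.0003,0,0,0.13],[0,0,0,0.0007,0,0,0.26],[0,0,0,0.001,0,0,0.39],[0,0,0,0.0013,0,0,0.52],[0,0,0,0.0013,0,0,0.52]]'
$N '[[0.05,0,0,0,0,0,0],[0.05,0,0,0,0,0,0],[0.05,0,0,0,0,0,0]]'
$N '[[0.05,0,0,-0.04,0,0,0],[0.05,0,0,-0.09,0,0,0],[0.05,0,0,-0.13,0,0,0]]'
$N '[[0.05,-0.06,0.0,0,0,0,0],[0.05,-0.12,0,0,0,0,0],[0.05,-0.18,0,0,0,0,0],[0.05,-0.18,0.05,0,0,0,0],[0.05,-0.18,0.1,0,0,0,0]]'
python3 - <<'E'
from h import *
print(bot.observe()['qpos'][6])
t=bot.grab_frame("top")[145:240,210:310]; s=bot.grab_frame("scene")[175:270,210:310]
c=np.hstack([t,s]); cv2.imwrite("pics/c8.png",cv2.resize(c,None,fx=4,fy=4,interpolation=cv2.INTER_CUBIC))
pv=np.array([.6339,-.2513]); k=(.622,-.157)
for z in(.129,.131,.133,.135,.137): print(z,(proj("scene",(*k,z))-[210,175])*4+[400,0],(proj("top",(*k,z))-[210,145])*4)
E
```

```text
clock: 19.92
position: [0.6238, -0.1565, 0.1122]
tool_rot: [-3.141, -0.002, -0.276]
force: [2.7, 2.8, 9.6]
grip_width: 0.0135
finger_force: 42.0
clock: 20.3
position: [0.6224, -0.157, 0.111]
tool_rot: [-3.141, 0.0, -0.274]
force: [-0.5, 0.1, -0.2]
grip_width: 0.0499
finger_force: 0.0
clock: 20.68
position: [0.6224, -0.1572, 0.2429]
tool_rot: [3.141, -0.001, -0.275]
force: [0.6, 1.7, 1.2]
grip_width: 0.0503
finger_force: 0.0
clock: 21.3
position: [0.4223, -0.2037, 0.2412]
tool_rot: [-3.141, -0.001, -0.269]
force: [0.0, -0.8, -0.1]
grip_width: 0.0502
finger_force: 0.0
-0.863343496649848
0.129 [523.04897044 121.18903426] [139.22762749 161.50230612]
0.131 [522.93361814 117.1741745 ] [138.91642049 160.91193599]
0.133 [522.81800588 113.15026688] [138.60392486 160.31912128]
0.135 [522.70213278 109.11728078] [138.29013258 159.72384679]
0.137 [522.58599796 105.07518544] [137.97503557 159.12609718]
```

View pics/c8.png

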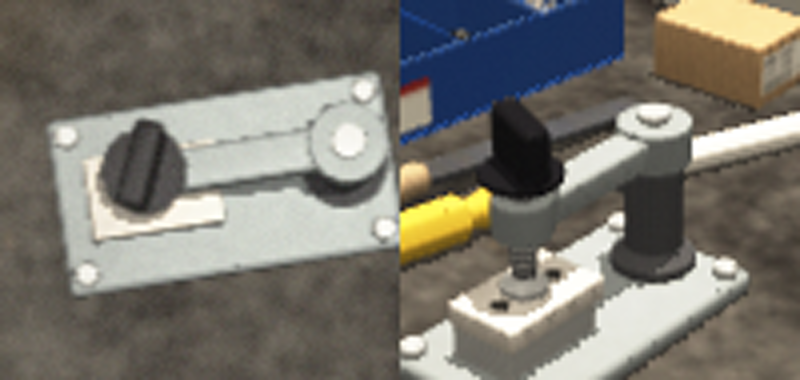

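The plate is centred under the foot and the arm is home. The bar in the left panel runs (150,122) to (135,208), and its top in the right panel is near (522,117). I'll check the knob's drop numerically, start against end, with a silhouette fit.

```bash
python3 - <<'E'
from h import *
from scipy.optimize import least_squares
def fit(im,c,yaw,z0):
    g=cv2.resize(im.max(2),None,fx=8,fy=8,interpolation=cv2.INTER_CUBIC).astype(int)
    def env(z,du,up=8):
        M=R.from_euler('z',yaw).as_matrix()
        q=np.array([proj("scene",np.array([*c,z])+M@[a*.02,b*.007,0]) for a in(-1,1) for b in(-1,1)])+[du,0]
        h=cv2.convexHull(q.astype(np.float32))[:,0]; xs=np.arange(q[:,0].min()+1.5,q[:,0].max()-1.5,.25)
        top=[]
        for x in xs:
            ys=[a[1]+(b[1]-a[1])*(x-a[0])/(b[0]-a[0]) for a,b in zip(h,np.roll(h,-1,0)) if (a[0]-x)*(b[0]-x)<0]
            top.append(min(ys))
        return xs,np.array(top)
    best=[]
    for th in(40,50,60):
        def cost(p):
            xs,t=env(*p); r=[]
            for x,y in zip(xs,t):
                col=g[int((y-6)*8):int((y+6)*8),int((x+.5)*8)]<th
                # lowest non-dark pixel above a dark run: first row from which 2 px are all dark
                k=next((i for i in range(80) if col[i:i+16].all()),None)
                r.append(np.nan if k is None else (int((y-6)*8)+k)/8-.5-y)
            return np.nanmedian(np.abs(r))
        b=min(((cost((z,du)),z,du) for z in np.arange(z0-.006,z0+.006,.0005) for du in np.arange(-2,2.1,.5)))
        best.append(np.round(b,4))
    return best
print('start exp .1404',fit(cv2.imread("pics/scene0.png"),(.540,-.238),.805,.1404))
print('end exp .133',fit(bot.grab_frame("scene"),(.622,-.157),-.276,.133))
E
```

```text
start exp .1404 [array([ 0.1156,  0.1369, -1.    ]), array([ 0.0802,  0.1384, -2.    ]), array([ 0.097 ,  0.1389, -1.5   ])]
end exp .133 [array([ 0.2575,  0.129 , -1.5   ]), array([ 0.1372,  0.13  , -1.5   ]), array([ 0.0959,  0.131 , -1.5   ])]<stdin>:23: RuntimeWarning: All-NaN slice encountered
```

```bash
python3 -c "
from workcell import bot
print(bot.job_done())"
```

```text
the job is handed in; nothing more can be done
None
```

I handed the job in at about 21 s: the plate is within 2 mm of the seat's centre, the arm is home, and by my estimate the knob is a quarter turn past first touch. That last part rests on the knob's turn angle and a rough camera check of its height, because the torque reading was too noisy to show the touch. The pass or fail result was not shown.

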